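Turn the sample carousel to its empty hook and hang the stone-sample board on it

ROBOT

A 7-joint arm with a two-finger parallel gripper is mounted at the origin on a cart in front of the work surface, level with it; the furniture and walls round the work are solid. World frame = base frame: x ahead of the robot, y to its left, z up, the work surface at z = 0. Lengths are in m, angles in rad, forces in N, time in s.
With the tool pointing down it reaches from about 0.4 to 0.85 m from the base axis. Payload 10.4 kg.
Tool frame: the origin (TCP) lies between the finger pads; the fingertips stand ahead of it and the grasp point (between the pads) lies 5 mm behind it (manip.tip_extent is the z of the fingertips in the tool frame, in m); z points along the fingers, y is the line along which they close (so a half turn about z gives the same grasp; the last joint's range is limited). The gripper opens to 85 mm and grips with 20 to 120 N. Pads are 22 mm wide; open, the fingers measure 114 mm over their backs; the gripper's body (76 mm by 85 mm) begins 54 mm behind the grasp point. The pads swing forward as they close: fully open they stand 13 mm farther back than shut.
Start: joints at [1.27, 0.332, -0.065, 1.46, 0.022, 1.35, -0.088], TCP at [0.171, -0.601, 0.212] pointing down, gripper open.
Joint ranges: [-2.6, 2.6], [-0.5, 2.12], [-1.47, 1.34], [0.16, 2.42], [-1.27, 4.41], [0.06, 2.06], [-2.6, 2.6]. Speed limits (rad/s): [2.22, 2.22, 2.79, 2.79, 3.14, 3.14, 3.14].

INTERFACE

Orientations are given as a unit quaternion [x, y, z, w].
In Python, from workcell import status, viewer, manip gives the robot as it stands.
- The arm moves only by the tool play_rows, never from a script. Its argument "plan" is one flat list of numbers, 7 for each row, row after row: the turn, a rotation vector about the tool's x, y, z in degrees, then the shift along the tool's x, y, z in m, then the opening, from 0 (shut) to 1 (fully open). In form: [ax, ay, az, dx, dy, dz, grip, ax, ay, az, dx, dy, dz, grip, ...]. A call has 1 to 20 rows; each row is the pose to reach, as a shift and turn from the pose commanded when the call began, along the tool's axes at that moment; what a row does not reach only later rows make up. A row lasts 1/8 s, in which the tool goes at most 62.5 mm and 10.7 degrees, less where a joint would pass 70% of its speed; a pose out of reach is approached as far as the arm can. A call with a gripper value outside its range is refused whole. The fingers move at their own pace and stop on an object; "squeeze" is the grip in N (left out, the last holds). Time passes only in rows, so rows that repeat a pose let the fingers close. It gives the time, the measured TCP pose, the force, the opening and the grip force at its end, in the units of the state.
- status.get_obs(): the state, without advancing time (a new reading comes with each control period).
- viewer.camera(name): name is "side" or "top" or "wrist"; returns the picture (420x560x3 uint8, red, green, blue); there is no depth.
- viewer.camera_model(name): a dict with "fx", "fy", "cx", "cy" (pixels), "R" (3x3) and "t" (3): a world point X has camera coordinates R X + t. Camera axes: x right, y down, z forward; pixel columns grow to the right and rows downward; lengths in m; the calibration is good to about 2 mm. A picture is of the moment at which its call begins: read the wrist's pose just before it. camera_model takes no time and is no camera call; for the wrist camera it gives the pose at the moment of the call.
- manip.hand_in(): hands the job in; it is judged then, once.
The state is a dict: "clock": time; "joint_pos": joint angles; "joint_velocities": joint speeds; "tau": joint torques, N m; "position": TCP position; "ee_rot": TCP orientation; "ft_force": force on the tool from outside, world axes, zero at the start; "torque": the same for the moment, N m; "grip_width": opening from 0.0 (shut) to 1.0 (fully open); "grasp_force": force on a finger pad.
Only numpy, scipy, OpenCV 4.12 (cv2) and the standard library are available. Lean on these libraries where they do the work, as an engineer would, in place of code of your own. Each camera call takes 0.05 s, during which the arm holds its last target. There are 200 camera calls.

TASK

Turn the sample carousel by the black knob on its top until the empty hook points the same way as the steel pointer on its drum-shaped foot, then take the sample board out of its slotted rest and hang it by its eye on that hook. Leave it hanging still and upright, with the hook still at the pointer.

Things in the scene. Friction and masses are not known exactly. Their poses are not given: they have to be found in the camera images.
- carousel_base: Fixed foot of the carousel: dark steel drum 132 mm across, 38 mm tall, with a post. Origin on the vertical turning axis at table height, z up. Its -x is the front: a bright steel pointer on the drum's top, tip 98 mm from the axis. Above turn four level hooks at 90 degrees; three carry boards fixed to them (64 mm wide, 95 mm from the axis, 57 to 167 mm above the table), one is empty.
- knob (a point): Centre of the knob on the carousel's axis: an upright black bar 46 mm long (its x, parallel to the empty hook), 14 mm thick (its y), from 159 to 189 mm above the table; this point is at 174 mm, the highest part is the knob. It turns with the hooks, both ways, without stops, stiffly (about 0.12 N m), and stays where it is left. Grip it across the thickness.
- empty_hook (a point): Point on the empty hook's centre line, 95 mm from the axis, 140 mm above the table; x along the rod toward the axis, z up. Level steel rod 6 mm thick from the hub (radius 20 mm) to 112 mm, then bent up: tip 120 mm from the axis, 13 mm above the centre line. At the start it stands 35 to 75 degrees counter-clockwise (from above) of the pointer.
- board: Loose upright wooden board, 64 wide (y), 10 thick (x), 110 mm tall (z up), ~60 g. Origin: centre of its eye, a 40 x 40 mm opening through the thickness, upper corners bevelled 14 mm. It reaches 66 below and 44 mm above the origin; grip the 24 mm bar over the eye across the thickness. It stands in the slot (8 to 30 mm high) of a fixed wooden rest 50 x 90 mm. Hung, the origin is 17 mm below the rod's centre line.

How it is judged:
By the outcome, as a careful person would: the job done as asked, in the order asked, and still so for the second after the job is handed in, with the robot touching nothing.
It also fails if it takes over 51 s, if anything falls off the work surface, if the arm or the gripper's body presses on something with over 40 N, if the wrist force passes 120 N, or if a joint passes its speed limit or range.

## Working session

There is one attempt and no reset: what is moved stays moved. The work goes in short steps, Python scripts to look and compute and a tool call to move; the robot and the scene stay as the last step left them, time stands still between calls to the robot, and variables do not carry over. Pictures are saved under pics/ and viewed, at most 10 in all, crops included, and the job is handed in when it is done.

Besides the shell and the picture viewer there is one more tool, called after ">>>" as name(argument=value, ...), one argument or row to a line, values as JSON. play_rows: Moves the arm, as the interface text tells. Its arguments: {"type":"object","properties":{"plan":{"type":"array","items":{"type":"number"}},"squeeze":{"type":"number"}},"required":["plan"]}

```bash
ls; mkdir -p pics
python3 - <<'E'
from workcell import status, viewer, manip
import cv2,numpy as np
o=status.get_obs(); print(o, manip.tip_extent)
a=viewer.camera("top");b=viewer.camera("side")
np.save('top0.npy',a);np.save('side0.npy',b)
cv2.imwrite('pics/top0.png',a[:,:,::-1]);cv2.imwrite('pics/side0.png',b[:,:,::-1])
for n in("top","side","wrist"): print(n,viewer.camera_model(n))
E
```

```text
pics
{'clock': 0.0, 'joint_pos': array([ 1.27042324,  0.33289384, -0.06468096,  1.46094023,  0.02158061,
        1.34988605, -0.0884962 ]), 'joint_velocities': array([-4.26460542e-04, -1.11053924e-03, -1.77174101e-03,  3.71643141e-04,
        3.53750273e-05, -5.18983616e-04,  4.24013427e-04]), 'tau': array([ 1.11844274e-03, -6.25439858e+01,  5.00504114e-02, -3.91610706e+01,
        1.64298539e-02,  9.77664837e-03, -7.68621646e-06]), 'position': array([ 0.17126437, -0.60066251,  0.21160269]), 'ee_rot': array([ 9.90370330e-01,  1.38441670e-01, -1.25284935e-04, -7.05448938e-04]), 'ft_force': array([ 0.17637029, -0.06600636,  0.57799098]), 'torque': array([ 0.00742623, -0.00977122,  0.01457056]), 'grasp_force': 0.0, 'grip_width': 0.9987711050047858} 0.014
top {'fx': 386.94384617167947, 'fy': 386.94384617167947, 'cx': 274.085075471059, 'cy': 208.96955836504762, 'R': array([[ 0.01199707, -0.99964152,  0.02393527],
       [-0.99725877, -0.01370948, -0.07271177],
       [ 0.07301384, -0.02299733, -0.99706575]]), 't': array([-0.03314145,  0.52033324,  1.01152633])}
side {'fx': 430.98474876806984, 'fy': 430.98474876806984, 'cx': 279.68947252695745, 'cy': 202.14467933085535, 'R': array([[ 0.99963676, -0.01564414,  0.0219455 ],
       [ 0.01145459, -0.4904528 , -0.87139247],
       [ 0.02439542,  0.87132733, -0.49009545]]), 't': array([-0.52271278,  0.1041106 ,  1.11358274])}
wrist {'fx': 350.9650719477773, 'fy': 350.9650719477773, 'cx': 274.5821975782907, 'cy': 215.5611216584292, 'R': array([[ 2.74505864e-01, -9.61585024e-01, -8.79109038e-04],
       [-9.20772721e-01, -2.63118384e-01,  2.88004014e-01],
       [-2.77171657e-01, -7.82493310e-02, -9.57628798e-01]]), 't': array([-0.62501153, -0.03654624,  0.37861959])}
```

View pics/top0.png

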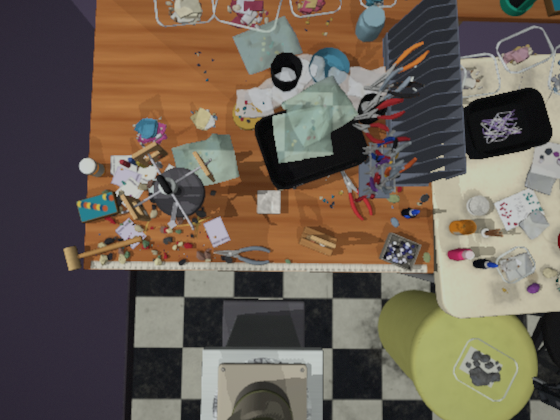

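View pics/side0.png

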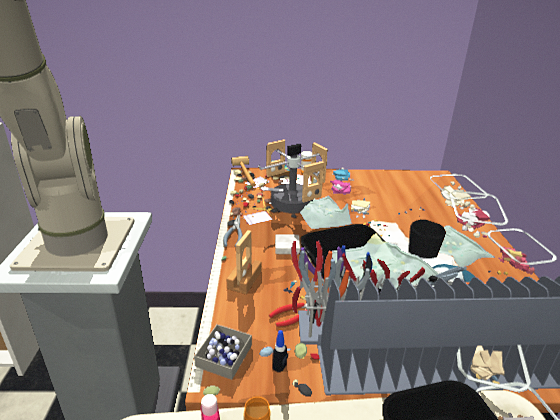

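Run:
```python
import cv2,numpy as np
a=np.load('top0.npy')[:,:,::-1];b=np.load('side0.npy')[:,:,::-1]
r=lambda im,x,y,w,h,k:cv2.resize(im[y:y+h,x:x+w],(w*k,h*k),interpolation=cv2.INTER_CUBIC)
T=np.hstack([r(a,130,140,100,100,4),r(a,285,205,66,100,4)[:, :264]])
S=np.hstack([r(b,255,130,85,90,4)[:200*2-40],r(b,220,220,60,90,4)])
c=np.zeros((T.shape[0]+S.shape[0]-160,800,3),np.uint8)
c=np.zeros((600,800,3),np.uint8)
c[:400,:400]=T[:,:400]; c[:240,400:664]=T[:240,400:]
c[240:600,460:800]=S[:,:340]; c[400:600,0:240]=S[100:300,340:580]
cv2.imwrite('pics/crop0.png',c)
```

```text
(no output)
```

View pics/crop0.png

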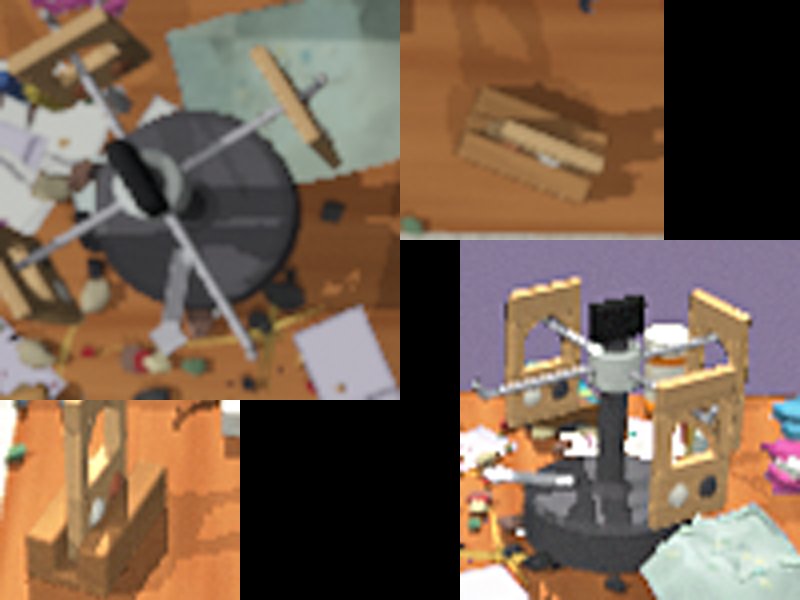

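```bash
cat > h.py <<'E'
import numpy as np,cv2
from workcell import status,viewer,manip
from scipy.spatial.transform import Rotation as Rot
def ray(m,uv):
    d=np.array([(uv[0]-m['cx'])/m['fx'],(uv[1]-m['cy'])/m['fy'],1.])
    R=np.array(m['R']);return -R.T@np.array(m['t']),R.T@d
def onz(m,uv,z):
    o,d=ray(m,uv);return o+d*(z-o[2])/d[2]
def proj(m,X):
    c=np.array(m['R'])@np.array(X)+m['t'];return np.array([m['fx']*c[0]/c[2]+m['cx'],m['fy']*c[1]/c[2]+m['cy']])
def rel(p,R=None):
    "shift in tool axes from present TCP to p"
    o=status.get_obs();T=Rot.from_quat(o['ee_rot']);return T.inv().apply(np.array(p)-o['position'])
def shot(n,f):
    m=viewer.camera_model(n);a=viewer.camera(n);cv2.imwrite('pics/'+f+'.png',a[:,:,::-1]);np.savez(f,a=a,**m);return m,a
E
python3 - <<'E'
from h import *
m=viewer.camera_model('top');s=viewer.camera_model('side')
f=lambda x,y:(130+(x-.5)/4,140+(y-.5)/4)
g=lambda x,y:(285+(x-400)/4,205+y/4)
print('knob ends',onz(m,f(118,150),.189),onz(m,f(157,210),.189))
print('knob side',onz(m,f(137,178),.189))
print('ptr',onz(m,f(165,350),.04),'hooktip',onz(m,f(250,354),.152),'hook in',onz(m,f(175,222),.14))
for p in [(505,128),(604,155)]:print('board top',onz(m,g(*p),.118))
c=[onz(m,g(*p),.03) for p in [(482,88),(606,130),(585,200),(460,155)]];print('rest',c,np.mean(c,0))
fs=lambda x,y:(255+(x-460)/4,130+(y-240)/4)
print('side knob',fs(616,300),proj(s,onz(m,f(137,178),.189)))
E
```

```text
knob ends [0.57516677 0.23322925 0.189     ] [0.54197675 0.21064396 0.189     ]
knob side [0.55966652 0.22223603 0.189     ]
ptr [0.46784138 0.23967727 0.04      ] hooktip [0.46366613 0.16406874 0.152     ] hook in [0.54057648 0.21212777 0.14      ]
board top [ 0.44723686 -0.11423528  0.118     ]
board top [ 0.43178218 -0.1739124   0.118     ]
rest [array([ 0.47348228, -0.10948798,  0.03      ]), array([ 0.44689386, -0.19144059,  0.03      ]), array([ 0.40094586, -0.17762345,  0.03      ]), array([ 0.429388  , -0.09529462,  0.03      ])] [ 0.4376775  -0.14346166  0.03      ]
side knob (294.0, 145.0) [292.82042889 144.88999845]
```

>>> play_rows(
  plan=[0,0,0,0,0,-0.06,1,0,0,0,0,0,-0.13,1,0,0,-19,0.13,-0.12,-0.13,1,0,0,-38,0.26,-0.24,-0.13,1,0,0,-57,0.384,-0.366,-0.13,1,0,0,-57,0.384,-0.366,-0.13,1,0,0,-57,0.384,-0.366,-0.13,1,0,0,-57,0.384,-0.366,-0.13,1,0,0,-57,0.384,-0.366,-0.13,1,0,0,-57,0.384,-0.366,-0.13,1,0,0,-57,0.384,-0.366,-0.13,1,0,0,-57,0.384,-0.366,-0.13,1,0,0,-57,0.384,-0.366,-0.13,1],
)

```text
clock: 1.72
position: [0.4399, -0.1446, 0.3422]
ee_rot: [0.805, 0.594, -0.0, -0.0]
ft_force: [-0.9, 0.6, -0.8]
grip_width: 1.001
grasp_force: 0.0
```

Run:
```python
from h import *
m,a=shot('wrist','w1')
```

```text
(no output)
```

View pics/w1.png

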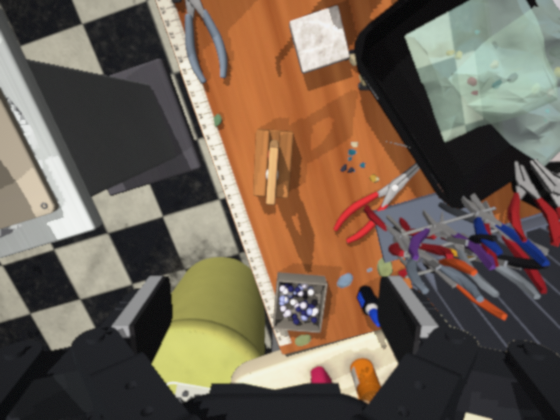

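>>> play_rows(
  plan=[0,0,-45,0.12,0,0,1,0,0,-90,0.25,0,0,1,0,0,-138.5,0.386,0.006,0,1,0,0,-138.5,0.386,0.006,0,1,0,0,-138.5,0.386,0.006,0,1,0,0,-138.5,0.386,0.006,0,1,0,0,-138.5,0.386,0.006,0,1,0,0,-138.5,0.386,0.006,0,1,0,0,-138.5,0.386,0.006,0,1,0,0,-138.5,0.386,0.006,0,1,0,0,-138.5,0.386,0.006,0,1,0,0,-138.5,0.386,0.006,0,1,0,0,-138.5,0.386,0.006,0,1,0,0,-138.5,0.386,0.006,0,1,0,0,-138.5,0.386,0.006,0,1,0,0,-138.5,0.386,0.006,0,1],
)

```text
clock: 3.78
position: [0.5595, 0.2232, 0.3424]
ee_rot: [-0.27, 0.963, -0.0, 0.0]
ft_force: [-0.1, -0.3, -0.5]
grip_width: 0.998
grasp_force: 0.0
```

Run:
```python
from h import *
o=status.get_obs();print(o['joint_pos'].round(2))
m,a=shot('wrist','w2')
cv2.imwrite('pics/w2c.png',cv2.resize(a[20:320,90:490,::-1],(800,600),interpolation=cv2.INTER_CUBIC))
```

```text
[ 0.35  0.48 -1.19  1.25  0.45  1.69  1.37]
```

View pics/w2c.png

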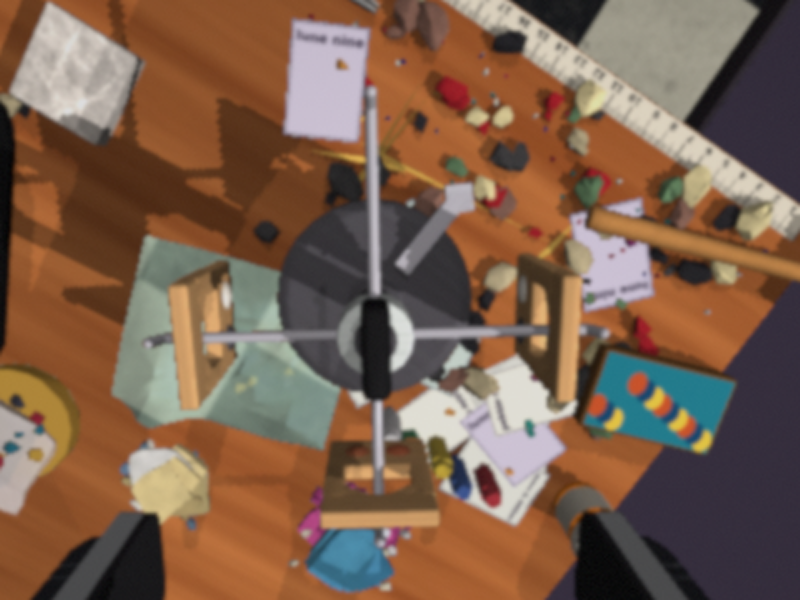

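```bash
cat >> h.py <<'E'
def mask(a,x0,x1,y0,y1,vmin,smax):
    h=cv2.cvtColor(a,cv2.COLOR_RGB2HSV);k=np.zeros(h.shape[:2],bool);k[y0:y1,x0:x1]=1
    k&=(h[...,2]>vmin)&(h[...,1]<smax)
    n,l,st,c=cv2.connectedComponentsWithStats(k.astype(np.uint8));i=1+np.argmax(st[1:,4])
    y,x=np.nonzero(l==i);return np.c_[x,y].astype(float)
def line(m,P,z):
    X=np.array([onz(m,p,z)[:2] for p in P]);c=X.mean(0);d=np.linalg.svd(X-c)[2][0]
    t=(X-c)@d;return c,d,c+d*t.min(),c+d*t.max(),len(X)
ang=lambda d:np.degrees(np.arctan2(d[1],d[0]))
E
python3 - <<'E'
from h import *
d=np.load('w2.npz');m={k:d[k] for k in d if k!='a'};a=d['a']
F=lambda x,y:(90+(x+.5)/2-.5,20+(y+.5)/2-.5)
A=(onz(m,F(148,343),.153)+onz(m,F(605,332),.153))/2;print('axis',A)
side=onz(m,F(605,332),.14)-onz(m,F(148,343),.14);print('side ang',ang(side)%360, np.linalg.norm(side))
P=mask(a,262,284,60,165,120,60);c,dd,e0,e1,n=line(m,P,.14);print('hook',P.min(0),P.max(0),n,ang(dd)%180,'angle from axis',ang(c-A[:2])%360,e0,e1)
P=mask(a,288,328,108,158,95,60);c,dd,e0,e1,n=line(m,P,.041);print('ptr',P.min(0),P.max(0),n,ang(dd)%180,'from axis',ang(c-A[:2])%360,e0,e1,[np.linalg.norm(e-A[:2]) for e in(e0,e1)])
h=a.max(2);k=np.zeros(h.shape,np.uint8);k[162:222,265:292]=(h[162:222,265:292]<45)
y,x=np.nonzero(k);print('knob px',x.min(),x.max(),y.min(),y.max())
for yy in range(164,222,5):
    r=np.nonzero(k[yy])[0];print(yy,r.min() if len(r) else 0,r.max() if len(r) else 0,end=';')
print('proj knob', [proj(m,[A[0],A[1],z]) for z in(.159,.189)])
E
```

```text
axis [0.56164971 0.22712561 0.153     ]
side ang 122.70062665665402 0.2413891618643476
hook [262.  60.] [280. 164.] 809 37.95182141323958 angle from axis 214.57826729350035 [0.46145308 0.15532552] [0.54064857 0.21709264]
ptr [288. 111.] [326. 156.] 551 172.21674017572772 from axis 172.49908881484492 [0.46592428 0.23988987] [0.53449126 0.23051777] [np.float64(0.09657269395889567), np.float64(0.027369479041341144)]
knob px 269 284 164 218
164 272 272;169 0 0;174 271 282;179 271 283;184 270 284;189 269 284;194 269 284;199 271 283;204 272 283;209 271 284;214 272 284;219 0 0;proj knob [array([277.7537506 , 189.78788474]), array([278.01035572, 196.87583185])]
```

Run:
```python
from h import *
d=np.load('w2.npz');m={k:d[k] for k in d if k!='a'};a=d['a']
F=lambda x,y:(90+(x+.5)/2-.5,20+(y+.5)/2-.5)
A=np.array([.5616,.2271])
for lo,hi in((85,115),(95,160)):
  P=mask(a,269,283,lo,hi,130,60);c,dd,e0,e1,n=line(m,P,.14);print('hook',P.min(0),P.max(0),n,ang(dd)%180,ang(c-A)%360)
t=onz(m,F(370,90),.153)[:2];print('tip',t,np.linalg.norm(t-A),ang(t-A)%360)
t=onz(m,F(378,490),.14)[:2];print('opp',ang(A-t)%360,np.linalg.norm(t-A))
# knob front/back ends on top
for p in((375,300),(377,398)):print(onz(m,F(*p),.189),onz(m,F(*p),.159))
o=status.get_obs();q=Rot.from_quat(o['ee_rot']);print(o['position'],ang(q.apply([1,0,0]))%360,q.inv().apply(np.r_[A,.178]-o['position']))
```

```text
hook [273.  85.] [278. 114.] 148 31.84749566165407 212.4630573450508
hook [273.  95.] [279. 159.] 316 32.63295923150283 212.3330589400069
tip [0.46361837 0.16401722] 0.11653256006389104 212.7743472924424
opp 212.23460443115798 0.09068205586369422
[0.54060984 0.21345859 0.189     ] [0.5446946  0.21618113 0.159     ]
[0.5795116  0.23831096 0.189     ] [0.58731041 0.24340623 0.159     ]
[0.55951737 0.22328207 0.34242726] 211.30905624100814 [-0.00376069  0.00224887  0.16442639]
```

>>> play_rows(
  plan=[0,0,-1,-0.003,0.002,0.06,1,0,0,-1,-0.003,0.002,0.11,0.8,0,0,-1,-0.003,0.002,0.145,0.6,0,0,-1,-0.003,0.002,0.164,0.5,0,0,-1,-0.003,0.002,0.164,0.3,0,0,-1,-0.003,0.002,0.164,0,0,0,-1,-0.003,0.002,0.164,0,0,0,-1,-0.003,0.002,0.164,0,0,0,-1,-0.003,0.002,0.164,0,0,0,-1,-0.003,0.002,0.164,0],
  squeeze=60,
)

```text
clock: 5.08
position: [0.561, 0.2267, 0.1785]
ee_rot: [-0.279, 0.96, -0.0, 0.0]
ft_force: [0.5, -0.2, -0.1]
grip_width: 0.001
grasp_force: 0.0
```

Run:
```python
from h import *
o=status.get_obs();print(o['grip_width'],o['grasp_force'],o['position'],o['ft_force'])
m,a=shot('wrist','w3');b=viewer.camera('side');np.save('side3.npy',b)
print(proj(m,[.5616,.2271,.174]),proj(m,[.5616,.2271,.189]))
c=np.vstack([np.hstack([a[120:420,130:430],cv2.resize(b[100:220,240:360],(300,300),interpolation=cv2.INTER_CUBIC)])])
cv2.imwrite('pics/w3c.png',c[:,:,::-1])
```

```text
0.0013277002273853545 0.0 [0.56097587 0.22672983 0.17847549] [ 0.51378236 -0.16290352 -0.09245747]
[276.08957566 259.86940503] [276.20457333 272.90595768]
```

View pics/w3c.png

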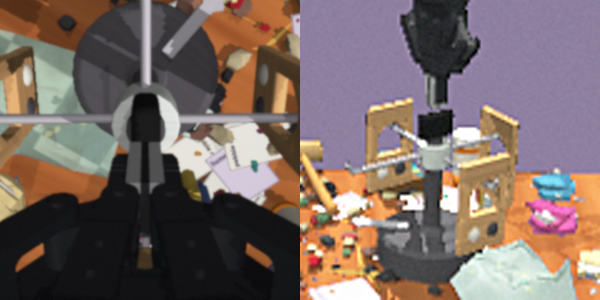

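Run:
```python
from h import *
s=viewer.camera_model('side');w=viewer.camera_model('wrist')
for z in(.155,.1645,.1785,.189,.2): print(z,proj(s,[.561,.2267,z]),proj(w,[.561,.2267,z]))
b=np.load('side3.npy')
print(b[136:158,290:300].max(2))
d=np.load('w3.npz');a=d['a'];print(a[205:300:4,268:284:2].max(2))
```

```text
0.155 [292.78241027 155.30815197] [275.92378789 244.98462159]
0.1645 [292.9036246  152.26529362] [275.9805702  251.50322571]
0.1785 [293.08391899 147.73934117] [276.07501925 262.34596747]
0.189 [293.2204575  144.31179822] [276.15594091 271.63576686]
0.2 [293.36472643 140.6901972 ] [276.25203059 282.66685364]
[[157  96 150 131  58  36  40  38  26 164]
 [146  93 150 130  59  41  35  40  24 167]
 [126  86 148 130  60  42  39  33  28 161]
 [127  86 150 129  61  43  42  37  18 162]
 [127  90 149 121  47  28  25  51  29 158]
 [143  87 148 121  84  68  94 121 105 161]
 [167 123 125 153 126 107 155 165 173 172]
 [168 175 123 151 142 122 140 150 147 148]
 [173 150 146 149 153 158  61  34  34  40]
 [153  61  23  48  45  45  44  40  35  29]
 [ 53  52  34  43  43  33  39  28  30  22]
 [ 35  36  38  33  23  25  25  23  30  26]
 [ 34  25  30  28  21  27  29  26  20  23]
 [ 30  26  24  24  25  30  28  22  26  24]
 [ 26  25  27  24  28  25  25  26  28  21]
 [ 24  28  25  27  25  27  20  30  24  22]
 [ 29  24  22  25  26  30  25  26  25  13]
 [ 26  30  29  23  25  27  18  20   1  98]
 [ 20  19  27  1
[... 297 characters left out ...]
 [ 12  12  10  12  13  13  10  10]
 [ 10  11  13  12  13  13  14  13]
 [ 18  19  19  18  21  21  21  22]
 [ 23  25  26  26  27  25  27  25]
 [ 28  29  29  29  29  29  29  28]
 [ 27  30  30  28  29  30  29  28]
 [ 25  28  30  30  27  28  28  30]
 [ 27  29  30  31  27  29  29  30]
 [ 22  26  28  29  29  28  29  28]
 [ 24  26  30  30  27  28  28  29]
 [ 45  43  29  25  26  32  43  47]
 [ 81  72  31  19  21  48  79  81]
 [ 81  70  28  18  19  44  78  80]
 [ 81  70  26  18  18  44  79  81]
 [ 80  69  25  19  20  43  77  81]
 [ 81  63  24  17  18  38  74  81]
 [ 80  63  24  19  19  38  75  81]
 [ 80  59  21  19  18  32  71  80]
 [ 80  57  22  19  19  31  72  81]
 [ 80  56  22  18  18  30  72  80]]
```

Run:
```python
from h import *
s=viewer.camera_model('side');w=viewer.camera_model('wrist')
o1,d1=ray(s,(294.5,141.5));o2,d2=ray(w,(275.5,260))
t=np.linalg.lstsq(np.c_[d1,-d2],o2-o1,rcond=None)[0];print(o1+d1*t[0],o2+d2*t[1])
o=status.get_obs();print(manip.tip_extent,o['position'],o['joint_pos'].round(3),[x for x in dir(manip) if x[0]!='_'])
u=np.array([np.cos(np.radians(212.4)),np.sin(np.radians(212.4))])
for p,z in((.023,.189),(.023,.159),(.02,.159)):print(p,z,proj(w,np.r_[np.array([.5616,.2271])+u*p,z]))
```

```text
[0.56408821 0.22274687 0.19914399] [0.5538823  0.22179023 0.19510235]
0.014 [0.5609735  0.2266735  0.17838635] [ 0.373  0.564 -1.151  1.52   0.519  1.395  1.325] ['MotionError', 'hand_in', 'tip_extent']
0.023 0.189 [276.28173263 226.62972599]
0.023 0.159 [276.04636594 208.73687731]
0.02 0.159 [276.03667855 214.13203809]
```

>>> play_rows(
  plan=[0,0,0,0,0,0,0.5,0,0,0,0,0,0,0.5,0,0,0,0,0,0,0.5,0,0,0,0,0,0.008,0.5,0,0,0,0,0,0.016,0.5,0,0,0,0,0,0.024,0.5,0,0,0,0,0,0.024,0.3,0,0,0,0,0,0.024,0,0,0,0,0,0,0.024,0,0,0,0,0,0,0.024,0,0,0,0,0,0,0.024,0],
  squeeze=60,
)

```text
clock: 6.55
position: [0.5608, 0.227, 0.1545]
ee_rot: [-0.279, 0.96, 0.0, -0.0]
ft_force: [-3.0, 1.6, 1.0]
grip_width: 0.145
grasp_force: 61.1
```

Run:
```python
from h import *
m,a=shot('wrist','w4');b=viewer.camera('side');np.save('side4.npy',b)
c=np.hstack([a[120:420,130:430],cv2.resize(b[100:220,240:360],(300,300),interpolation=cv2.INTER_CUBIC)])
cv2.imwrite('pics/w4c.png',c[:,:,::-1])
```

```text
(no output)
```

View pics/w4c.png

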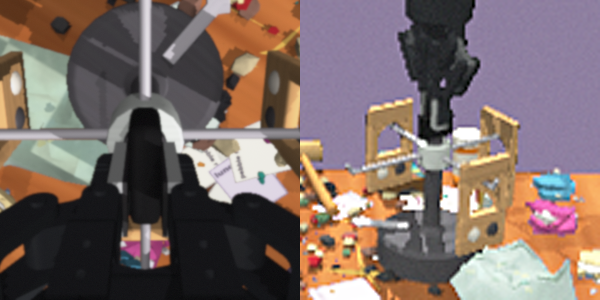

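>>> play_rows(
  plan=[0,0,7,0,0,0,0,0,0,14,0,0,0,0,0,0,21,0,0,0,0,0,0,28,0,0,0,0,0,0,35,0,0,0,0,0,0,40,0,0,0,0,0,0,40,0,0,0,0,0,0,40,0,0,0,0],
  squeeze=90,
)

```text
clock: 7.65
position: [0.5606, 0.2277, 0.1547]
ee_rot: [0.065, 0.998, 0.001, -0.0]
ft_force: [-3.7, 3.7, 1.3]
grip_width: 0.139
grasp_force: 88.9
```

Run:
```python
from h import *
m,a=shot('wrist','w5')
cv2.imwrite('pics/w5c.png',cv2.resize(a[40:340,80:480,::-1],(800,600),interpolation=cv2.INTER_CUBIC))
```

```text
(no output)
```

View pics/w5c.png

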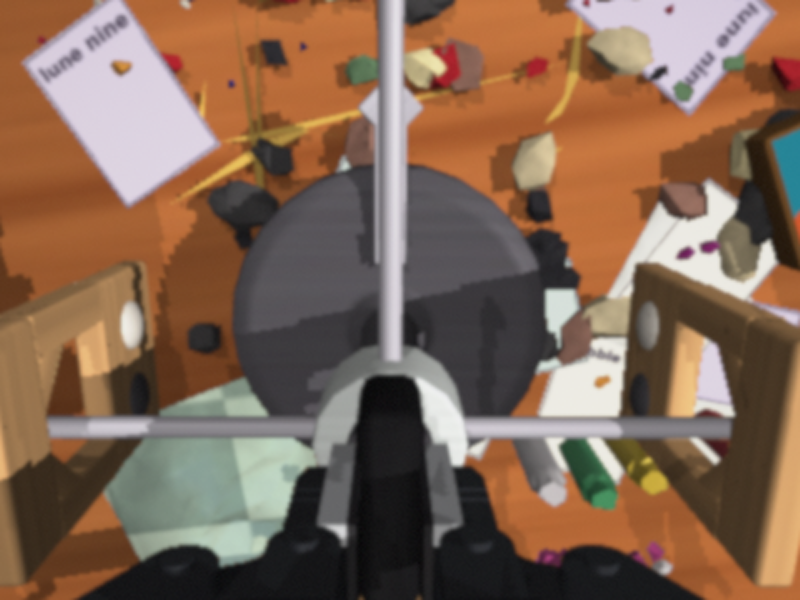

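Run:
```python
from h import *
d=np.load('w5.npz');m={k:d[k] for k in d if k!='a'};a=d['a']
F=lambda x,y:(80+(x+.5)/2-.5,40+(y+.5)/2-.5)
P=mask(a,268,285,0,215,110,50);P=P[(P[:,1]<70)|(P[:,1]>125)];
rows={int(y):P[P[:,1]==y][:,0].mean() for y in (5,20,35,60,130,160,190,210) if (P[:,1]==y).any()};print(rows)
yy=sorted(rows);h0=onz(m,(rows[yy[0]],yy[0]),.14);h1=onz(m,(rows[yy[-1]],yy[-1]),.14);print('hook',ang(h0-h1)%360,h0,h1)
s0=onz(m,F(50,426),.14);s1=onz(m,F(730,427),.14);print('side',(ang(s1-s0)+90)%360,ang(s1-s0))
for A in([.5606,.2268],[.5616,.2271],[.560,.2265]):
  for p in((391,100),(393,105)):print('ptr',ang(onz(m,F(*p),.041)[:2]-A)%360, 'hook from A',ang(h0[:2]-A)%360)
# drum centre from its silhouette at z=.038
c=(onz(m,F(235,305),.038)+onz(m,F(547,305),.038))/2;print('drum',c,np.linalg.norm(onz(m,F(235,305),.038)-onz(m,F(547,305),.038)))
```

```text
{5: np.float64(276.5), 20: np.float64(279.5), 35: np.float64(276.0), 60: np.float64(275.5), 130: np.float64(275.5), 160: np.float64(275.5), 190: np.float64(276.0), 210: np.float64(275.5)}
hook 172.38532640794773 [0.44487791 0.24341406 0.14      ] [0.53830262 0.23092418 0.14      ]
side 172.50370723895423 82.50370723895425
ptr 171.74861456708805 hook from A 171.82995465046116
ptr 171.23245389749172 hook from A 171.82995465046116
ptr 172.0364015189227 hook from A 172.0434064938846
ptr 171.531705891925 hook from A 172.0434064938846
ptr 171.49399138025314 hook from A 171.64174453280665
ptr 170.9692827409051 hook from A 171.64174453280665
drum [0.5521812  0.22926893 0.038     ] 0.12628474607673398
```

>>> play_rows(
  plan=[0,0,0,0,0,0,0.45,0,0,0,0,0,0,0.45,0,0,0,0,0,0,0.45,0,0,0,0,0,-0.04,0.45,0,0,0,0,0,-0.09,0.45,0,0,30,0.02,-0.06,-0.09,0.45,0,0,60,0.035,-0.16,-0.09,0.45,0,0,99.5,0.071,-0.385,-0.09,0.45,0,0,99.5,0.071,-0.385,-0.09,0.45,0,0,99.5,0.071,-0.385,-0.09,0.45,0,0,99.5,0.071,-0.385,-0.09,0.45,0,0,99.5,0.071,-0.385,-0.09,0.45,0,0,99.5,0.071,-0.385,-0.09,0.45,0,0,99.5,0.071,-0.385,-0.09,0.45,0,0,99.5,0.071,-0.385,-0.09,0.45,0,0,99.5,0.071,-0.385,-0.09,0.45,0,0,99.5,0.071,-0.385,-0.09,0.45],
)

```text
clock: 9.82
position: [0.4398, -0.1456, 0.2445]
ee_rot: [0.804, 0.595, -0.0, 0.0]
ft_force: [0.4, 0.9, 0.1]
grip_width: 0.451
grasp_force: 0.0
```

Run:
```python
from h import *
m,a=shot('wrist','w6');b=viewer.camera('side');np.save('side6.npy',b)
o=status.get_obs();print(o['joint_pos'].round(2))
t=viewer.camera('top');np.save('top6.npy',t)
c=np.zeros((600,800,3),np.uint8)
u=proj(m,[.4395,-.144,.1]).astype(int);print(u)
x0=u[0]-100;y0=max(0,u[1]-150)
k=a[y0:y0+300,x0:x0+200];k=cv2.resize(k,None,fx=2,fy=2,interpolation=cv2.INTER_CUBIC);c[:k.shape[0],:400]=k;print(x0,y0)
c[:400,400:800]=cv2.resize(b[220:300,210:290],(400,400),interpolation=cv2.INTER_CUBIC)
cv2.imwrite('pics/w6c.png',c[:,:,::-1])
```

```text
[ 1.02 -0.01 -0.78  1.78 -0.01  1.36 -0.06]
[272 194]
172 44
```

View pics/w6c.png

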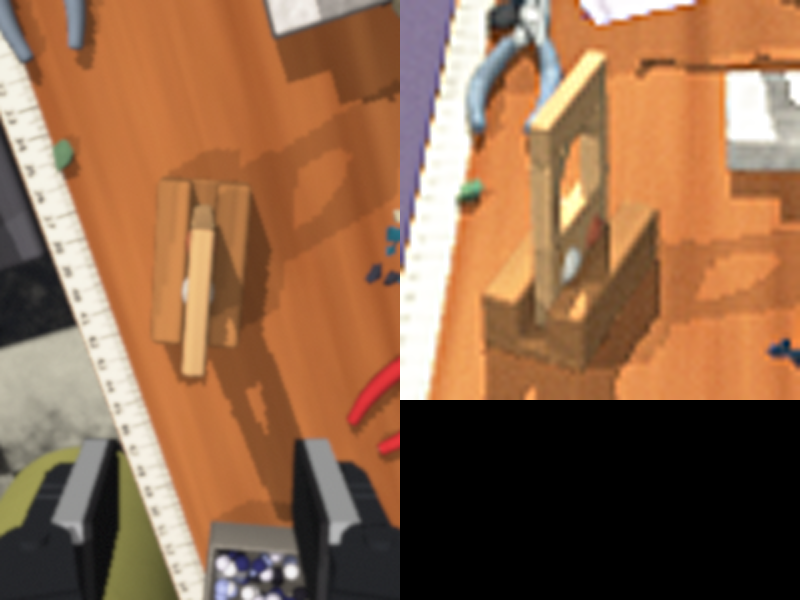

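Run:
```python
from h import *
d=np.load('w6.npz');m={k:d[k] for k in d if k!='a'};a=d['a']
s=viewer.camera_model('side')
F=lambda x,y:(172+(x+.5)/2-.5,44+(y+.5)/2-.5)
P={n:onz(m,F(*p),.118) for n,p in dict(fl=(193,228),fr=(214,230),nl=(181,374),nr=(206,376)).items()}
f=(P['fl']+P['fr'])/2;n=(P['nl']+P['nr'])/2;print(f,n,(f+n)/2,np.linalg.norm(f-n),ang(f-n),np.linalg.norm(P['nl']-P['nr']),np.linalg.norm(P['fl']-P['fr']))
for k in P:print(k,proj(s,P[k]))
S=lambda x,y:(210+(x-400)/5,220+y/5);print(S(532,128),S(553,133),S(585,52),S(606,60))
# rest top rectangle z=.03?
R=[onz(m,F(*p),.03) for p in((160,181),(250,186),(237,347),(152,340))];print(np.mean(R,0),ang(R[0]-R[3]),ang(R[1]-R[2]))
o=status.get_obs();q=Rot.from_quat(o['ee_rot']);print(ang(q.apply([1,0,0])),q.inv().apply((f+n)/2-o['position']))
# fingertip height check: inner tip lower-left finger in crop
for p in((70,520),(345,535)):
  for L in(-.03,-.02,0): 
    pass
```

```text
[ 0.45040648 -0.11155705  0.118     ] [ 0.42781226 -0.17050581  0.118     ] [ 0.43910937 -0.14103143  0.118     ] 0.06313045802482921 69.02887691139814 0.010867635665453729 0.008594157572870612
fl [247.66879824 228.91744984]
fr [251.13917295 229.74662619]
nl [235.20946477 243.76010328]
nr [239.82494448 244.89610232]
(236.4, 245.6) (240.6, 246.6) (247.0, 230.4) (251.2, 232.0)
[ 0.43894085 -0.14106363  0.03      ] 68.99360600023621 69.33495585334931
72.95936805285375 [ 0.00416059 -0.00201483  0.12645281]
```

>>> play_rows(
  plan=[0,0,4,0.004,-0.002,0.06,0.45,0,0,4,0.004,-0.002,0.11,0.45,0,0,4,0.004,-0.002,0.145,0.45,0,0,4,0.004,-0.002,0.166,0.45,0,0,4,0.004,-0.002,0.166,0.3,0,0,4,0.004,-0.002,0.166,0,0,0,4,0.004,-0.002,0.166,0,0,0,4,0.004,-0.002,0.166,0,0,0,4,0.004,-0.002,0.166,0],
  squeeze=45,
)

```text
clock: 11.1
position: [0.4397, -0.1414, 0.0793]
ee_rot: [0.825, 0.566, 0.0, 0.001]
ft_force: [-0.8, 1.0, 5.8]
grip_width: 0.106
grasp_force: 47.4
```

Run:
```python
from h import *
s=viewer.camera_model('side');b=viewer.camera('side');np.save('side7.npy',b)
o=status.get_obs();print(o['joint_pos'].round(2),o['grip_width'],o['grasp_force'],o['ft_force'],o['torque'])
for z in(.078,.088,.098,.108,.118):print(z,proj(s,[.439,-.141,z]),proj(s,[.439-.009,-.141-.0037+.0005,z]),proj(s,[.4278,-.1705,z]))
g=b[222:262,232:258].max(2);print('\n'.join(' '.join('%3d'%v for v in r) for r in g))
```

```text
[ 0.96  0.18 -0.79  2.    0.15  1.02 -0.27] 0.10276425951110003 47.45361328125 [-0.64186659 -0.29422999  7.90765553] [ 0.081215    0.34147644 -0.02244886]
0.078 [243.91396762 251.50903958] [239.78619816 252.32184551] [237.98615114 259.47155041]
0.088 [243.82970196 247.84253501] [239.68049055 248.6479667 ] [237.86837698 255.74474281]
0.098 [243.74456997 244.13833533] [239.57369273 244.93619742] [237.74935807 251.97854691]
0.108 [243.65855822 240.39585622] [239.46578775 241.18594846] [237.62907458 248.17233495]
0.118 [243.571653   236.61450121] [239.35675829 237.39661833] [237.50750624 244.32546577]
 62  55  40  41  41  46  40  36  45  39  42  35  52  44  50  40  48  40  32  35  34   3 255 255 255 255
 49  71  47  31  34  34  28  35  46  49  42  42  42  44  42  47  48  32  40  38  35  15 255 242 223 203
 42  50  48  46  47  48  47  35  48  50  44  39  79  43  49  42  48  39  35  41  39  29  92 184 199 128
 33  36  47  42  46  49  45  41  50  44  39  67 155  68  30  39  34  35  36  39  36  27  33  25  50  47
 35  30  41  48  42  46  43  41  39  35  32 146 195  87  44  46  38  37  32  36
[... 2964 characters left out ...]
 202 175 138 116 237 247 246 232 200 199 197 164 129 242 242 234 237 236 235
231 233 236 239 224 199 195 202 178 141 123 248 246 243 236 208 203 201 164 123 227 238 236 239 235 235
233 235 237 241 223 199 193 202 178 138 141 246 244 253 219 205 209 193 151 129 189 236 235 238 236 233
236 236 239 241 225 199 196 197 182 136 147 244 249 255 231 201 205 162 136 125 218 237 237 238 236 234
236 236 238 239 226 199 197 197 181 137 145 245 255 255 255 217 171 136 135 131 214 236 235 238 236 233
235 236 238 241 233 203 195 199 183 136 141 255 255 255 255 231 137 135 138 127 216 238 228 234 232 229
235 237 239 239 230 205 196 201 189 137 155 255 255 255 255 183 133 138 138 128 215 228 220 219 220 218
```

>>> play_rows(
  plan=[0,0,0,0,0,0,0.4,0,0,0,0,0,0,0.4,0,0,0,0,0,0.008,0.4,0,0,0,0,0,0.008,0.2,0,0,0,0,0,0.008,0,0,0,0,0,0,0.008,0,0,0,0,0,0,0.008,0,0,0,0,0,0,0.008,0],
  squeeze=45,
)

```text
clock: 12.15
position: [0.439, -0.1412, 0.0704]
ee_rot: [0.825, 0.566, -0.0, 0.0]
ft_force: [0.7, -0.6, -0.1]
grip_width: 0.11
grasp_force: 44.8
```

Run:
```python
from h import *
b=viewer.camera('side');np.save('side8.npy',b)
o=status.get_obs();print(o['position'],o['grip_width'],o['grasp_force'],o['ft_force'])
g=b[236:256,240:256].max(2);print('\n'.join(' '.join('%3d'%v for v in r) for r in g))
```

```text
[ 0.4390435  -0.14116183  0.07043432] 0.10946840887248971 44.82496976852417 [-1.01433417 -0.33248657 -1.32794283]
 50  26  26 125 149 162  83  41  41  37  40  33  30 131 121  54
 41  15 101 162 106 227 153  69  39  41  41  40  32 180 207 160
 36  88 157 176 138 154 175 109  46  37  34  40  37 168 225 228
 90 171 173 207 141 151 167 118  47  33  39  41  36 164 223 221
172 199 202 208 106 151 166 117  48  32  40  38  27 166 217 216
199 200 204 181  64 150 168 114  50  38  39  40  30 163 213 227
196 200 191 147  66 144 168 113  55  40  45  34  20 175 230 242
197 193 154 139  81 127 157 116  53  37  47  39  34 194 246 243
202 166 126 136  83 130 141 107  53  33  47  43  38 215 245 239
172 132 133 137  87 130 139 110  50  34  45  31 125 250 244 238
141 128 132 140  82 133 139 112  48  32  39  35 223 249 239 238
137 131 134 139  82 126 141 117  42  35  35  83 254 247 237 237
138 131 133 135  81 129 136 130  76  40  73 120 248 244 237 236
137 129 130 134  78 130 139 125 111 139 130 122 236 243 236 237
138 129 142 134 151 164 148 129 158 216 159 120 213 240 237 238
138 129 150 132 245 242 217 176 202 214 157 119 214 243 236 238
138 128 138 132 250 255 238 206 202 208 164 123 216 240 236 237
151 132 133 186 247 249 231 200 195 206 161 120 211 240 235 239
166 130 120 228 247 248 228 200 196 207 161 122 228 240 235 238
165 133 132 234 245 246 243 210 201 207 163 126 240 241 234 240
```

>>> play_rows(
  plan=[0,0,0,0,0,-0.02,0,0,0,0,0,0,-0.05,0,0,0,0,0,0,-0.09,0,0,0,0,0,0,-0.13,0,0,0,-3,0.04,-0.02,-0.13,0,0,0,-6,0.09,-0.045,-0.13,0,0,0,-9,0.14,-0.07,-0.13,0,0,0,-13.5,0.19,-0.1,-0.13,0,0,0,-13.5,0.24,-0.125,-0.13,0,0,0,-13.5,0.29,-0.15,-0.13,0,0,0,-13.5,0.33,-0.17,-0.12,0,0,0,-13.5,0.349,-0.18,-0.1,0,0,0,-13.5,0.349,-0.18,-0.073,0,0,0,-13.5,0.349,-0.18,-0.073,0,0,0,-13.5,0.349,-0.18,-0.073,0,0,0,-13.5,0.349,-0.18,-0.073,0],
)

```text
clock: 14.2
position: [0.3974, 0.2491, 0.1444]
ee_rot: [0.753, 0.658, 0.001, 0.001]
ft_force: [-1.1, -0.0, -1.4]
grip_width: 0.108
grasp_force: 44.7
```

Run:
```python
from h import *
o=status.get_obs();q=Rot.from_quat(o['ee_rot']);print(o['joint_pos'].round(2),ang(q.apply([1,0,0])))
b=viewer.camera('side');np.save('side9.npy',b);m,a=shot('wrist','w9');t=viewer.camera('top');np.save('top9.npy',t)
A=np.array([.5606,.2278]);u=np.array([np.cos(np.radians(172.4)),np.sin(np.radians(172.4))])
s=viewer.camera_model('side')
for n,r,z in(('tip',.12,.153),('hk95',.095,.14)):print(n,proj(s,np.r_[A+u*r,z]),proj(m,np.r_[A+u*r,z]))
print('eye',proj(s,o['position']+[0,0,.0036]))
c=np.zeros((600,800,3),np.uint8)
c[:440,:420]=cv2.resize(b[110:220,210:315],(420,440),interpolation=cv2.INTER_CUBIC)
c[:300,420:800]=a[0:300,90:470]
k=cv2.resize(t[150:250,130:225],None,fx=3,fy=3,interpolation=cv2.INTER_CUBIC);c[300:600,420:705]=k
cv2.imwrite('pics/w9c.png',c[:,:,::-1])
```

```text
[ 0.53  0.22 -1.28  1.9   0.23  1.18 -0.97] 82.36015718058816
tip [251.79037147 153.07052671] [366.39700996 269.80081384]
hk95 [260.23546632 157.73516374] [408.90040683 258.63931892]
eye [236.82277372 153.69293865]
```

View pics/w9c.png

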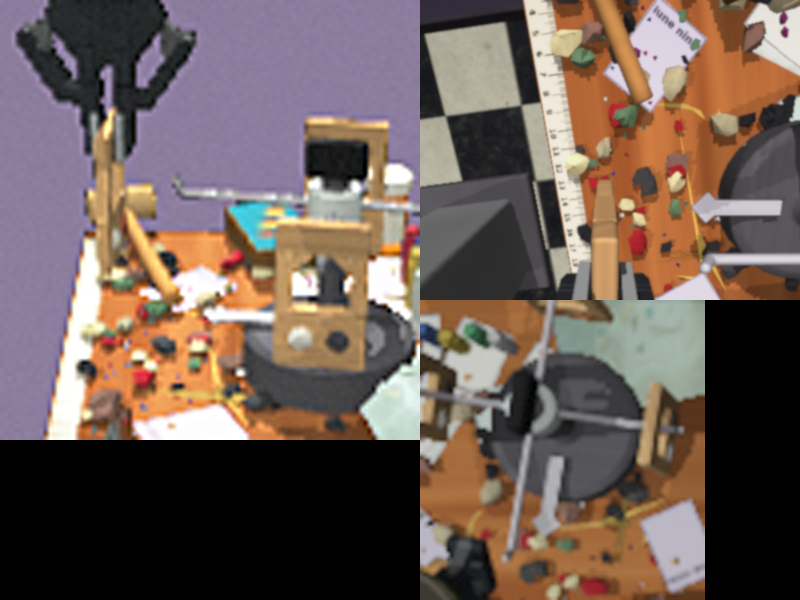

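Run:
```python
from h import *
d=np.load('w9.npz');m={k:d[k] for k in d if k!='a'};a=d['a'];s=viewer.camera_model('side');t=viewer.camera_model('top')
W=lambda x,y:(90+x-420,y); S=lambda x,y:(210+x/4,110+y/4); T=lambda x,y:(130+(x-420)/3,150+(y-300)/3)
tri=lambda *rs:np.linalg.lstsq(np.vstack([np.eye(3)-np.outer(v,v)/(v@v) for o,v in rs]),np.hstack([(np.eye(3)-np.outer(v,v)/(v@v))@o for o,v in rs]),rcond=None)[0]
R=[ray(m,W(706,267)),ray(s,S(178,183)),ray(t,T(509,556))]
print('tip ws',tri(R[0],R[1]),'wt',tri(R[0],R[2]),'st',tri(R[1],R[2]),'all',tri(*R))
print('tip wrist at .153',onz(m,W(706,267),.153),'top',onz(t,T(509,556),.153))
h0=onz(m,W(715,265),.14);h1=onz(m,W(795,258),.14);print('hook ang w',ang(h0-h1)%360)
p0=onz(m,W(698,210),.041);p1=onz(m,W(782,206),.041);print('ptr w',ang(p0-p1)%360,p0)
t0=onz(t,T(512,545),.14);t1=onz(t,T(530,440),.14);print('hook top',ang(t0-t1)%360)
q0=onz(t,T(545,530),.041);q1=onz(t,T(556,458),.041);print('ptr top',ang(q0-q1)%360,q0)
print('pointer tip ws',tri(ray(m,W(694,210)),ray(s,S(205,313))))
print('knob top c',onz(t,T(521,402),.189))
P=mask(a,378,470,235,285,150,60);c,dd,e0,e1,n=line(m,P,.14);print('hookmask',P.min(0),P.max(0),n,ang(dd)%180,e0,e1)
P=mask(a,360,455,195,225,120,60);c,dd,e0,e1,n=line(m,P,.041);print('ptrmask',P.min(0),P.max(0),n,ang(dd)%180,e0,e1)
```

```text
tip ws [0.44888352 0.240825   0.14567398] wt [0.44751334 0.24034833 0.14515608] st [0.44823497 0.23988614 0.1462127 ] all [0.44819666 0.24044919 0.14566546]
tip wrist at .153 [0.44625142 0.24451837 0.153     ] top [0.44679577 0.23799116 0.153     ]
hook ang w 177.82250839247732
ptr w 175.18974797555194 [0.47080144 0.23747939 0.041     ]
hook top 172.19180570633486
ptr top 173.12209004193463 [0.46966422 0.23810314 0.041     ]
pointer tip ws [0.46873822 0.2376957  0.04021008]
knob top c [0.5604892  0.22327389 0.189     ]
hookmask [378. 254.] [469. 272.] 931 173.19136795980094 [0.45067229 0.24207148] [0.49727385 0.23650746]
ptrmask [362. 195.] [452. 222.] 1548 172.60485722220065 [0.46615018 0.23985798] [0.5355176 0.2308547]
```

>>> play_rows(
  plan=[0,0,0,-0.001,0.012,0,0,0,0,0,-0.001,0.026,0,0,0,0,0,-0.001,0.04,0,0,0,0,0,-0.001,0.054,0,0,0,0,0,-0.001,0.066,0,0,0,0,0,-0.001,0.0745,0,0,0,0,0,-0.001,0.0745,0,0,0,0,0,-0.001,0.0745,0,0],
)

```text
clock: 15.35
position: [0.4699, 0.2386, 0.1434]
ee_rot: [0.752, 0.659, -0.0, 0.0]
ft_force: [0.2, -0.1, -1.2]
grip_width: 0.107
grasp_force: 44.8
```

Run:
```python
from h import *
o=status.get_obs();print(o['position'],o['ft_force'],o['torque'])
m,a=shot('wrist','w10')
for lo,hi in((300,360),(270,330),(330,420)):
  P=mask(a,lo,hi,195,260,140,60);print(lo,len(P),P.min(0),P.max(0))
b=viewer.camera('side');np.save('side10.npy',b)
s=viewer.camera_model('side')
```

```text
[0.46993339 0.238643   0.14339282] [ 0.2403317  -0.10272465 -1.16546554] [0.00384325 0.02468677 0.02646005]
300 909 [300. 199.] [357. 220.]
270 742 [284. 195.] [329. 220.]
330 630 [330. 253.] [419. 259.]
```

>>> play_rows(
  plan=[0,0,0,0,0,0.008,0,0,0,0,0,0,0.015,0,0,0,0,0,0,0.019,0,0,0,0,0,0,0.022,0,0,0,0,0,0,0.0235,0,0,0,0,0,0,0.0235,0,0,0,0,0,0,0.0235,0],
)

```text
clock: 16.32
position: [0.4709, 0.2419, 0.1237]
ee_rot: [0.752, 0.659, 0.002, -0.0]
ft_force: [-11.6, -0.2, 37.4]
grip_width: 0.11
grasp_force: 67.7
```

>>> play_rows(
  plan=[0,0,0,0,0,-0.004,0,0,0,0,0,0,-0.008,0,0,0,0,0,0,-0.008,0],
)

```text
clock: 16.7
position: [0.4704, 0.2381, 0.1277]
ee_rot: [0.752, 0.659, -0.0, 0.0]
ft_force: [0.3, 0.2, -1.1]
grip_width: 0.109
grasp_force: 44.8
```

Run:
```python
from h import *
d=np.load('w10.npz');m0={k:d[k] for k in d if k!='a'};a0=d['a']
m,a=shot('wrist','w11');o=status.get_obs();print(o['position'],o['ft_force'])
q=Rot.from_quat(o['ee_rot'])
for mm,aa,pos in((m0,a0,np.array([.46993,.23864,.14339])),(m,a,o['position'])):
  P=mask(aa,330,420,235,285,140,60);c,dd,e0,e1,n=line(mm,P,.14)
  print(P.min(0),P.max(0),n,'hook tool-frame offset x,y',q.inv().apply(np.r_[c,.14]-pos),q.inv().apply(np.r_[e0,.14]-pos),ang(dd)%180)
# board face/top columns/rows
h=cv2.cvtColor(a,cv2.COLOR_RGB2HSV);k=((h[...,0]>8)&(h[...,0]<25)&(h[...,1]>60)&(h[...,2]>90)).astype(np.uint8)
for r in range(200,330,8):
  x=np.nonzero(k[r,240:320])[0];print(r,(x.min()+240,x.max()+240,len(x)) if len(x) else None,end=' ')
```

```text
[0.47030835 0.2381089  0.12756773] [-0.36617215 -0.19524921 -0.65248042]
[330. 253.] [419. 263.] 942 hook tool-frame offset x,y [0.00151906 0.05225563 0.00337537] [0.00172998 0.02902101 0.00338154] 171.87940406438472
[330. 261.] [419. 274.] 1004 hook tool-frame offset x,y [ 0.00335323  0.04768834 -0.01244636] [ 0.0041896   0.02650537 -0.01244098] 170.138455980413
200 (np.int64(240), np.int64(300), 57) 208 (np.int64(240), np.int64(285), 40) 216 (np.int64(240), np.int64(287), 44) 224 (np.int64(240), np.int64(304), 65) 232 (np.int64(240), np.int64(312), 73) 240 (np.int64(240), np.int64(314), 72) 248 (np.int64(240), np.int64(318), 61) 256 (np.int64(240), np.int64(319), 54) 264 (np.int64(261), np.int64(288), 28) 272 (np.int64(240), np.int64(288), 35) 280 (np.int64(261), np.int64(288), 28) 288 (np.int64(261), np.int64(287), 27) 296 (np.int64(262), np.int64(287), 26) 304 (np.int64(263), np.int64(287), 25) 312 (np.int64(263), np.int64(287), 25) 320 (np.int64(263), np.int64(287), 25) 328 (np.int64(264), np.int64(287), 24)
```

Run:
```python
from h import *
T=lambda x,y:(int(130+(x-420)/3),int(150+(y-300)/3))
t=viewer.camera_model('top');now=viewer.camera('top');np.save('top11.npy',now);old=np.load('top9.npy')
x0,y0=T(562,395);x1,y1=T(645,445);print(x0,x1,y0,y1)
def rod(im):
    g=im[y0:y1,x0:x1].astype(float).min(2);X=[];Y=[]
    for i in range(x1-x0):
        c=np.clip(g[:,i]-np.median(g[:,i])-20,0,None)
        if c.sum()>20:X.append(x0+i);Y.append(y0+(c*np.arange(len(c))).sum()/c.sum())
    p=np.polyfit(X,Y,1);e=[onz(t,(x,np.polyval(p,x)),.14) for x in(x0,x1)];return len(X),(ang(e[1]-e[0])-90)%360,np.std(np.polyval(p,X)-Y)
print(rod(old),rod(now))
# wrist: rod row-centres for both, perspective-correct, left edge to right edge
for f in('w10','w11'):
    d=np.load(f+'.npz');m={k:d[k] for k in d if k!='a'};a=d['a'];h=cv2.cvtColor(a,cv2.COLOR_RGB2HSV)
    out=[]
    for x in range(310,450,12):
        k=np.nonzero((h[230:290,x,2]>130)&(h[230:290,x,1]<50))[0]
        if len(k):out.append((x,230+k.min(),230+k.max()))
    print(f,out)
    P=mask(a,300,470,150,225,120,60);c,dd,e0,e1,n=line(m,P,.041);print('ptr',P.min(0),P.max(0),n,ang(dd)%180,e0,e1)
```

```text
177 205 181 198
(28, np.float64(179.27403577403035), np.float64(1.843616028880049)) (23, np.float64(178.11472906312486), np.float64(2.017095174130284))
w10 [(310, np.int64(253), np.int64(263)), (322, np.int64(253), np.int64(262)), (334, np.int64(253), np.int64(262)), (346, np.int64(253), np.int64(262)), (358, np.int64(253), np.int64(262)), (370, np.int64(253), np.int64(262)), (382, np.int64(253), np.int64(263)), (394, np.int64(253), np.int64(263)), (406, np.int64(253), np.int64(263)), (418, np.int64(230), np.int64(289)), (430, np.int64(230), np.int64(277)), (442, np.int64(230), np.int64(264))]
ptr [300. 198.] [358. 220.] 962 174.14006683437174 [0.49059899 0.23632141] [0.53544117 0.23171911]
w11 [(310, np.int64(261), np.int64(271)), (322, np.int64(261), np.int64(271)), (334, np.int64(261), np.int64(272)), (346, np.int64(262), np.int64(272)), (358, np.int64(262), np.int64(272)), (370, np.int64(262), np.int64(273)), (382, np.int64(263), np.int64(274)), (394, np.int64(263), np.int64(274)), (406, np.int64(263), np.int64(274)), (418, np.int64(264), np.int64(288)), (430, np.int64(238), np.int64(275)), (442, np.int64(230), np.int64(289))]
ptr [300. 203.] [362. 224.] 1035 173.6588321393349 [0.490086   0.23666986] [0.53519005 0.23165752]
```

>>> play_rows(
  plan=[0,0,0,0.002,0,0,0,0,0,0,0.004,0,0,0,0,0,0,0.004,0,0.002,0,0,0,0,0.004,0,0.003,0,0,0,0,0.004,0,0.003,0],
)

```text
clock: 17.42
position: [0.4708, 0.2424, 0.1248]
ee_rot: [0.752, 0.659, -0.0, -0.0]
ft_force: [-0.2, -0.4, -0.7]
grip_width: 0.103
grasp_force: 44.9
```

>>> play_rows(
  plan=[0,0,0,0,0,0.001,0,0,0,0,0,0,0.002,0,0,0,0,0,0,0.002,0],
)

```text
clock: 17.8
position: [0.4712, 0.2434, 0.1242]
ee_rot: [0.752, 0.659, 0.001, 0.0]
ft_force: [-4.0, -0.1, 12.2]
grip_width: 0.109
grasp_force: 53.0
```

```bash
cat >> h.py <<'E'
def hook(m,a):
    h=cv2.cvtColor(a,cv2.COLOR_RGB2HSV);o=status.get_obs();q=Rot.from_quat(o['ee_rot']);P=[]
    for x in range(306,410,4):
        k=np.nonzero((h[235:290,x,2]>130)&(h[235:290,x,1]<50))[0]
        if 5<len(k)<14:P.append((x,235+k.mean()))
    c,d,e0,e1,n=line(m,P,.14)
    tx=[q.inv().apply(np.r_[e,.14]-o['position']) for e in(e0,e1)]
    s=(tx[1][0]-tx[0][0])/(tx[1][1]-tx[0][1])
    return n,'angle',(ang(d)%180).round(2),'lateral at board',(tx[0][0]-s*tx[0][1]).round(4),'to axis ang',(ang(e0-np.array([.5606,.2278]))%360).round(2)
E
python3 - <<'E'
from h import *
for f in('w10','w11'):
    d=np.load(f+'.npz');print(f,hook({k:d[k] for k in d if k!='a'},d['a']))
m,a=shot('wrist','w12');print(hook(m,a))
print(status.get_obs()['ft_force'])
E
```

```text
w10 (26, 'angle', np.float64(172.21), 'lateral at board', np.float64(-0.0031), 'to axis ang', np.float64(172.11))
w11 (26, 'angle', np.float64(170.48), 'lateral at board', np.float64(-0.0004), 'to axis ang', np.float64(170.36))
(22, 'angle', np.float64(169.93), 'lateral at board', np.float64(0.0005), 'to axis ang', np.float64(169.79))
[-3.59019712 -0.9744066  12.49150353]
```

>>> play_rows(
  plan=[0,0,0,-0.001,0,0,0,0,0,0,-0.002,0,0,0,0,0,0,-0.003,0,0,0,0,0,0,-0.004,0,0,0,0,0,0,-0.005,0,0,0,0,0,0,-0.005,0,0,0],
)

```text
clock: 18.6
position: [0.4705, 0.2389, 0.1243]
ee_rot: [0.752, 0.659, 0.001, -0.0]
ft_force: [-2.8, 2.0, 11.2]
grip_width: 0.111
grasp_force: 51.4
```

Run:
```python
from h import *
m,a=shot('wrist','w13');print(hook(m,a))
print(status.get_obs()['ft_force'])
```

```text
(23, 'angle', np.float64(172.09), 'lateral at board', np.float64(0.0011), 'to axis ang', np.float64(172.36))
[-2.83899993  1.28020503 10.94152904]
```

>>> play_rows(
  plan=[0,0,0,0,0,-0.001,0,0,0,0,0,0,-0.0015,0,0,0,0,0,0,-0.0015,0.15,0,0,0,0,0,-0.0015,0.2,0,0,0,0,0,-0.0015,0.3,0,0,0,0,0,-0.0015,0.3,0,0,0,0,0,-0.0015,0.3],
)

```text
clock: 19.52
position: [0.4719, 0.2368, 0.1246]
ee_rot: [0.753, 0.658, 0.001, 0.001]
ft_force: [6.9, -0.2, -0.4]
grip_width: 0.3
grasp_force: 2.9
```

Run:
```python
from h import *
m,a=shot('wrist','w14');print(hook(m,a))
b=viewer.camera('side');np.save('side14.npy',b)
print(status.get_obs()['ft_force'])
d=np.load('w13.npz')
s=viewer.camera_model('side')
A=np.array([.5606,.2278]);u=np.array([np.cos(np.radians(172.4)),np.sin(np.radians(172.4))]);v=np.array([.1323,.9912])
for n,l,z in(('near top',-.032,.167),('far top',.032,.167),('near bot',-.032,.057)):print(n,proj(s,np.r_[A+u*.091+v*l,z]))
def wood(im):
    h=cv2.cvtColor(im,cv2.COLOR_RGB2HSV);k=np.zeros(h.shape[:2],bool);k[115:215,240:280]=1
    return k&(h[...,0]>7)&(h[...,0]<28)&(h[...,1]>70)&(h[...,2]>110)
for f in('side10','side14'):
    k=wood(np.load(f+'.npy'));print(f);print('\n'.join(str(138+i)+' '+''.join('#' if v else '.' for v in r) for i,r in enumerate(k[138:200:2,240:285])))
```

```text
(21, 'angle', np.float64(173.1), 'lateral at board', np.float64(0.0021), 'to axis ang', np.float64(172.76))
[ 6.96107588 -0.24169904 -1.02999617]
near top [259.87027409 153.52041153]
far top [263.24529064 145.18430834]
near bot [259.89222684 187.88686308]
side10
138 .............................................
139 .......................#.....................
140 .....................###.....................
141 ....................#..#.....................
142 ...................####......................
143 ...................####......................
144 ...................####......................
145 ...................####......................
146 ...................######....................
147 .....###...........######....................
148 #########..........####......................
149 #########..........######....................
150 #########..........######.#..........###.....
151 ####...............######..#.................
152 .####..............######....#......#..#.....
153 #######..##################...#......#.#.....
154 #.#####################..###....#
[... 1569 characters left out ...]

155 ###.######.##################....#....##.....
156 .#########....############.............#.....
157 ############..#########.#.....#..###...#.....
158 .##.#..######.......###..#########....##.....
159 ........#####.......###.#..#.###########.....
160 ##.##....######.....###......###########.....
161 #######....#####...#####################.....
162 ####........#.......#################..#.....
163 ####........##########.................#.....
164 ...####.#############..................#.....
165 #..###.########################........#.....
166 ##.######...#####......########........#.....
167 #.#######.....####...##########........#.....
168 ###...#####..#####....#########........#.....
```

>>> play_rows(
  plan=[0,0,0,0,0,0,0.21,0,0,0,0,0,0,0.21,0,0,0,0,0,0,0.21],
)

```text
clock: 20.0
position: [0.4703, 0.2372, 0.1244]
ee_rot: [0.752, 0.659, -0.0, 0.0]
ft_force: [1.1, -0.9, 2.1]
grip_width: 0.211
grasp_force: 1.3
```

>>> play_rows(
  plan=[0,0,0,0,0,-0.003,0.21,0,0,0,0,0,-0.008,0.21,0,0,0,0,0,-0.014,0.21,0,0,0,0,0,-0.022,0.21,0,0,0,0,0,-0.032,0.21,0,0,0,0,0,-0.045,0.21,0,0,0,0,0,-0.07,0.25,0,0,0,0,0,-0.11,0.3,0,0,0,0,0,-0.15,0.3,0,0,0,0,0,-0.15,0.3],
)

```text
clock: 21.25
position: [0.4711, 0.2386, 0.2777]
ee_rot: [0.752, 0.659, 0.002, 0.001]
ft_force: [-0.1, 0.4, -0.8]
grip_width: 0.302
grasp_force: 0.0
```

Run:
```python
from h import *
m,a=shot('wrist','w15');b=viewer.camera('side');np.save('side15.npy',b);t=viewer.camera('top');np.save('top15.npy',t)
s=viewer.camera_model('side');tm=viewer.camera_model('top')
A=np.array([.5606,.2278])
def u(x):return np.array([np.cos(np.radians(x)),np.sin(np.radians(x))])
for n,r,l,z in(('tip',.12,0,.153),('hub',.03,0,.14),('btop n',.091,-.032,.167),('btop f',.091,.032,.167),('ptr',.098,0,.041)):print(n,*[proj(k,np.r_[A+u(172.4)*r+u(82.4)*l,z]).round(0) for k in(m,s,tm)])
h=cv2.cvtColor(b,cv2.COLOR_RGB2HSV)
k=(h[...,0]>7)&(h[...,0]<28)&(h[...,1]>70)&(h[...,2]>110)
for y in range(140,200,3):print(y,''.join('#' if v else '.' for v in k[y,240:285]))
print(status.get_obs()['joint_velocities'].round(3).max())
```

```text
tip [237. 200.] [252. 153.] [157. 238.]
hub [341. 196.] [282. 159.] [165. 199.]
btop n [272. 242.] [260. 154.] [172. 227.]
btop f [271. 164.] [263. 145.] [143. 223.]
ptr [266. 176.] [259. 188.] [171. 229.]
140 .............................................
143 .............................................
146 ......................###....................
149 .....................#..#....................
152 ....................##.#.....................
155 ....................#.#.#....................
158 #########..........####......................
161 #########..........######....................
164 ####...............######..#.................
167 ..###..............######...............#####
170 #.##########################....#.......#####
173 .##.######...###############......##...######
176 ###########...#########.#.....#..###...######
179 ........#####.......###....###########.#####.
182 ##.##....######.....###......##############..
185 ########...####....#########################.
188 ####........##########.................######
191 ...############################........######
194 .########...#####......########........###...
197 #.#######.....####...##########........######
0.012
```

Run:
```python
from h import *
m,a=shot('wrist','w16');d=np.load('w15.npz')
print('motion',np.abs(a.astype(int)-d['a'].astype(int))[150:260,220:360].mean())
h=cv2.cvtColor(a,cv2.COLOR_RGB2HSV)
P=[]
for x in range(285,350,4):
    k=np.nonzero((h[185:215,x,2]>130)&(h[185:215,x,1]<50))[0]
    if 3<len(k)<14:P.append((x,185+k.mean()))
print(P[::4]);c,dd,e0,e1,n=line(m,P,.14);A=np.array([.5606,.2278]);print('hook',n,ang(dd)%180,ang(e0-A)%360)
P=mask(a,200,265,150,190,120,60);print('ptr',len(P),P.min(0),P.max(0))
for y in range(150,262,6):
    r=np.nonzero((h[y,235:310,0]>7)&(h[y,235:310,0]<28)&(h[y,235:310,1]>50)&(h[y,235:310,2]>150))[0]+235
    print(y,''.join('#' if x in r else '.' for x in range(235,310)))
```

```text
motion 11.308917748917748
[(289, np.float64(196.0)), (305, np.float64(195.5)), (321, np.float64(196.0)), (337, np.float64(196.0))]
hook 16 172.12536779020513 172.51047525110476
ptr 30 [200. 175.] [202. 189.]
150 ##...........##########............##############################..........
156 .................##############################################............
162 ...................###########################################.............
168 ######.............#########.....############.....##########...............
174 ########....################......############.............................
180 ...........################.......############.............................
186 ##############################...################..........................
192 ............##################################..###....##.....###..........
198 ..................................############.............................
204 ..............###########.......###############...####.....................
210 #.............#########........###############.............................
216 ###.........#####################################..........#.....##........
222 ...##############################################...........#####..........
228 ..###############################################..............#####.......
234 .#############################################..................#######....
240 .......####################.......############....................#########
246 .......############....................................................####
252 .##....###....................###.........................................#
258 ........#####............................................................##
```

>>> play_rows(
  plan=[0,0,0,0,0,-0.05,0.3,0,0,0,0,0,-0.05,0.3,0,0,0,0,0,-0.05,0.3,0,0,0,0,0,-0.05,0.3,0,0,0,0,0,-0.05,0.3,0,0,0,0,0,-0.05,0.3,0,0,0,0,0,-0.05,0.3,0,0,0,0,0,-0.05,0.3,0,0,0,0,0,-0.05,0.3,0,0,0,0,0,-0.05,0.3,0,0,0,0,0,-0.05,0.3,0,0,0,0,0,-0.05,0.3],
)

```text
clock: 22.95
position: [0.4702, 0.2374, 0.3244]
ee_rot: [0.752, 0.659, -0.0, 0.0]
ft_force: [-0.3, -0.9, -0.1]
grip_width: 0.301
grasp_force: 0.0
```

Run:
```python
from h import *
S=[viewer.camera('side').astype(int) for _ in range(5)]
r=(slice(140,200),slice(250,275));ref=(slice(240,290),slice(230,270))
print([np.abs(S[i]-S[0])[r].mean().round(2) for i in range(1,5)],[np.abs(S[i]-S[0])[ref].mean().round(2) for i in range(1,5)])
old=np.load('side15.npy').astype(int);print(np.abs(old-S[4])[145:200,255:272].mean(),np.abs(old-S[4])[ref].mean())
print(manip.hand_in())
```

```text
[np.float64(1.81), np.float64(1.82), np.float64(1.75), np.float64(1.8)] [np.float64(1.83), np.float64(1.84), np.float64(1.89), np.float64(1.86)]
1.7554367201426024 3.5085
the job is handed in; nothing more can be done
None
```

The job is handed in at about 23 s: by my last camera measurements the board hangs still and centred on the hook, and the hook is within about 0.5° of the pointer; an early press on the rod (peak reading 37 N) had turned the hook about 2.5° off, so I nudged it back before letting go.

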